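# Flip the stock tags to match the bins

### The arm

A 7-joint arm with a two-finger parallel gripper is mounted at the origin on the work surface. World frame = base frame: x ahead of the robot, y to its left, z up, the work surface at z = 0. Lengths are in m, angles in rad, forces in N, time in s.
With the tool pointing down it reaches from about 0.425 to 0.875 m from the base axis. Payload 4.7 kg.
Tool frame: the origin (TCP) lies between the finger pads; the fingertips stand 25 mm ahead of it and the grasp point (between the pads) lies 6 mm ahead of it (arm.tip_reach is the distance from the TCP to the fingertips, in m); y points along the fingers, z is the direction in which the jaws open and shut, and the axes are right-handed (so a half turn about y gives the same grasp; the last joint's range is limited). The gripper opens to 87 mm and grips with 3 to 60 N. Pads are 19 mm wide; open, the fingers measure 117 mm over their backs; the gripper's body (75 mm by 190 mm) begins 51 mm behind the grasp point.
Start: joints at [1.299, 0.321, -0.07, 1.45, 0.023, 1.371, -0.057], TCP at [0.183, -0.624, 0.248] pointing down, gripper open.
Joint ranges: [-2.86, 2.86], [-0.3, 2.09], [-1.38, 1.24], [0.06, 2.45], [-1.56, 4.7], [0.09, 2.05], [-2.69, 2.69]. Speed limits (rad/s): [2.57, 2.57, 3.14, 3.14, 3.14, 3.14, 3.14].

### API

Orientations are given as a unit quaternion [w, x, y, z].
In Python, from plant import readout, cams, workorder, arm gives the robot as it stands.
- The arm moves only by the tool apply_moves, never from a script. Its arguments are lists of equal length, an entry for each row: "linear": the shift along the world's x, y, z in units of 25 mm (1.0 is 25 mm), a list of three; "rotation": the turn, a rotation vector about the world's x, y, z in units of 6 degrees (1.0 is 6 degrees), a list of three; "fingers": the finger opening in mm, from 0 to 87. In form: {"linear": [[tx, ty, tz], ...], "rotation": [[wx, wy, wz], ...], "fingers": [fingers, ...]}. A call has 1 to 8 rows; each row is the pose to reach, as a shift and turn from the pose measured when the call began; what a row does not reach only later rows make up. A row lasts 1/8 s, in which the tool goes at most 62.5 mm and 10.7 degrees, less where a joint would pass 70% of its speed; a pose out of reach is approached as far as the arm can. A call with a gripper value outside its range is refused whole. The fingers move at their own pace and stop on an object; the grip force is fixed at half the most. Time passes only in rows, so rows that repeat a pose let the fingers close. It gives the time, the measured TCP pose, the force and the opening at its end, in the units of the state.
- readout.read_state(): the state, without advancing time (a new reading comes with each control period).
- cams.snapshot(name): name is "scene" or "top"; returns a dict with "frame" (384x512x3 uint8, blue, green, red), "z_map" (384x512 float32, m along the optical axis (not along the pixel's ray), 0 where there is no reading), "fx", "fy", "cx", "cy" (pixels), "k1" (the pictures are not rectified: a ray, as slopes to the right and down, at radius r is drawn at 1 + k1 r^2 times it, then the intrinsics apply), "extrinsics" (4x4, takes a point from camera to world coordinates). Camera axes: x right, y up, looking along -z (the intrinsics and any distortion apply to the point x, -y, -z); pixel columns grow to the right and rows downward; lengths in m; the calibration is good to about 2 mm. A picture is of the moment at which its call begins.
- workorder.job_done(): hands the job in, once; it reports no verdict.
The state is a dict: "t": time; "q": joint angles; "joint_velocities": joint speeds; "joint_torque": joint torques, N m; "tool_pos": TCP position; "tcp_rot": TCP orientation; "ft_force": force on the tool from outside, world axes, zero at the start; "moment": the same for the moment, N m; "finger_gap": finger opening in m.
Only numpy, scipy, OpenCV 4.12 (cv2) and the standard library are available. Lean on these libraries where they do the work, as an engineer would, in place of code of your own. Each camera call takes 0.05 s, during which the arm holds its last target.

### The job

Each parts bin on the workshop board has a hinged flip tag standing in front of it. With a fingertip, push over the tags that are wrong, so that every full bin's tag leans right back towards its bin with the round disc face up, and every bin that is empty or down to its last block has its tag leaning right forward, crossed bars face up. Only push the tags: do not pick up, tip or shift the tag stands, the bins or the other things on the bench.

Things in the scene. Friction and masses are not known exactly. Their poses are not given: they have to be found in the camera images.
- board: Fixed white laminate board on the bench, 380 (own x) x 500 (own y) x 12 mm; origin: centre of its underside. Four tag stands in a row along own y, on the robot's side, 110 mm apart; four bins in a row behind them (own +x), one straight behind each stand, centres about 190 mm from the stands'.
- stand_a: Loose steel tag stand, 0.5 kg, base 50 (own x) x 80 (own y) x 14 mm; origin: centre of underside, on the board's top. Own +x looks to the bin behind it. Its flip tag hinges on a level pin along own y, 26 mm above the origin; low rails beside the pin reach 25 mm, the cheeks at the pin's ends 34 mm. The tag belongs to the bin straight behind the stand (on that bin's own x axis).
- tag_a (a joint): Hinge of the flip tag on stand_a, rad: 0 upright; +0.785 (stop) leaning 45 deg to its bin, disc face up: FULL; -0.785 (stop) leaning 45 deg to the robot, crossed bars up: NOT FULL. Wooden plate 60 mm wide, 5 thick, free edge 66 mm from the pin, 60 g, swings almost freely (under 1 N): past upright it falls to the other stop by itself.
- tag_a_edge (a point): Middle of the free upper edge of the tag on stand_a.
- stand_b: Loose steel tag stand, 0.5 kg, base 50 (own x) x 80 (own y) x 14 mm; origin: centre of underside, on the board's top. Own +x looks to the bin behind it. Its flip tag hinges on a level pin along own y, 26 mm above the origin; low rails beside the pin reach 25 mm, the cheeks at the pin's ends 34 mm. The tag belongs to the bin straight behind the stand (on that bin's own x axis).
- tag_b (a joint): Hinge of the flip tag on stand_b, rad: 0 upright; +0.785 (stop) leaning 45 deg to its bin, disc face up: FULL; -0.785 (stop) leaning 45 deg to the robot, crossed bars up: NOT FULL. Wooden plate 60 mm wide, 5 thick, free edge 66 mm from the pin, 60 g, swings almost freely (under 1 N): past upright it falls to the other stop by itself.
- tag_b_edge (a point): Middle of the free upper edge of the tag on stand_b.
- stand_c: Loose steel tag stand, 0.5 kg, base 50 (own x) x 80 (own y) x 14 mm; origin: centre of underside, on the board's top. Own +x looks to the bin behind it. Its flip tag hinges on a level pin along own y, 26 mm above the origin; low rails beside the pin reach 25 mm, the cheeks at the pin's ends 34 mm. The tag belongs to the bin straight behind the stand (on that bin's own x axis).
- tag_c (a joint): Hinge of the flip tag on stand_c, rad: 0 upright; +0.785 (stop) leaning 45 deg to its bin, disc face up: FULL; -0.785 (stop) leaning 45 deg to the robot, crossed bars up: NOT FULL. Wooden plate 60 mm wide, 5 thick, free edge 66 mm from the pin, 60 g, swings almost freely (under 1 N): past upright it falls to the other stop by itself.
- tag_c_edge (a point): Middle of the free upper edge of the tag on stand_c.
- stand_d: Loose steel tag stand, 0.5 kg, base 50 (own x) x 80 (own y) x 14 mm; origin: centre of underside, on the board's top. Own +x looks to the bin behind it. Its flip tag hinges on a level pin along own y, 26 mm above the origin; low rails beside the pin reach 25 mm, the cheeks at the pin's ends 34 mm. The tag belongs to the bin straight behind the stand (on that bin's own x axis).
- tag_d (a joint): Hinge of the flip tag on stand_d, rad: 0 upright; +0.785 (stop) leaning 45 deg to its bin, disc face up: FULL; -0.785 (stop) leaning 45 deg to the robot, crossed bars up: NOT FULL. Wooden plate 60 mm wide, 5 thick, free edge 66 mm from the pin, 60 g, swings almost freely (under 1 N): past upright it falls to the other stop by itself.
- tag_d_edge (a point): Middle of the free upper edge of the tag on stand_d.
- bin_dowels: Loose open grey plastic bin, 130 (own x) x 96 (own y) x 60 mm high, origin at the centre of its underside on the board; FULL: heaped with short wooden dowels up to about 66 mm above its origin.
- bin_blocks: Loose open grey plastic bin, 130 (own x) x 96 (own y) x 60 mm high, origin at the centre of its underside on the board; FULL: packed with small wooden blocks up to about 66 mm above its origin.
- bin_empty: Loose open grey plastic bin, 130 (own x) x 96 (own y) x 60 mm high, origin at the centre of its underside on the board; empty: NOT FULL.
- bin_last: Loose open grey plastic bin, 130 (own x) x 96 (own y) x 60 mm high, origin at the centre of its underside on the board; one last wooden block lies on its floor: NOT FULL.
- glue: Bystander: loose white glue bottle, 56 mm across, 140 mm tall, to the left of the board; origin at the centre of its underside.
- tape: Bystander: loose tape measure, 70 x 38 x 62 mm high, to the right of the board; origin at the centre of its underside.
- mallet: Bystander: loose wooden mallet lying on the bench to the right of the board; head 60 x 110 x 70 mm, origin at the centre of the head's underside; the handle runs 240 mm along its own -x.
Things that resemble listed ones, but are neither listed nor needed, are in the scene too. Leave any orange or purple look-alike of the bin_blocks alone. Leave any turquoise look-alike of the bin_last alone.

How it is judged:
By the outcome, as a careful person would: the job done as asked, in the order asked, and still so for the second after the job is handed in, with the robot touching nothing.
It also fails if it takes over 61 s, if anything falls off the work surface, if the arm or the gripper's body presses on something with over 40 N, if the wrist force passes 120 N, or if a joint passes its speed limit or range.

## Working session

There is one attempt and no reset: what is moved stays moved. The work goes in short steps, Python scripts to look and compute and a tool call to move; the robot and the scene stay as the last step left them, time stands still between calls to the robot, and variables do not carry over. Pictures are saved under pics/ and viewed, and the job is handed in when it is done.

Besides the shell and the picture viewer there is one more tool, called after "Emit:" by a JSON object that holds its "op" and its "data". apply_moves: Moves the arm, as the interface text tells. Its arguments: {"type":"object","properties":{"linear":{"type":"array"},"rotation":{"type":"array"},"fingers":{"type":"array"}},"required":["linear","rotation","fingers"]}

```bash
mkdir -p pics
cat > h.py <<'E'
import numpy as np, cv2
from plant import readout, cams, workorder, arm
def snap(n):
    s=cams.snapshot(n); np.savez('last_'+n+'.npz',**{k:np.array(v) for k,v in s.items()}); return s
def load(n): return dict(np.load('last_'+n+'.npz'))
def ray(s,u,v):
    K=np.array([[s['fx'],0,s['cx']],[0,s['fy'],s['cy']],[0,0,1]],float)
    p=cv2.undistortPoints(np.array([[[u,v]]],float),K,np.array([float(s['k1']),0,0,0]))[0,0]
    return np.array([p[0],-p[1],-1.0])
def atz(s,u,v,z):
    E=s['extrinsics'];d=E[:3,:3]@ray(s,u,v);o=E[:3,3]
    return o+d*(z-o[2])/d[2]
def dep(s,u,v):
    E=s['extrinsics'];w=s['z_map'][int(v)-1:int(v)+2,int(u)-1:int(u)+2];w=w[w>0]
    return E[:3,:3]@(ray(s,u,v)*np.median(w))+E[:3,3]
E
python3 - <<'E'
from h import *
for n in ('scene','top'):
    s=snap(n); cv2.imwrite(f'pics/{n}0.png',cv2.resize(s['frame'],(800,600),interpolation=cv2.INTER_CUBIC)); print(n,s['extrinsics'].round(3).tolist(),s['fx'],s['k1'])
st=readout.read_state();print(st['t'],st['tool_pos'],st['tcp_rot'],st['ft_force'],st['finger_gap'],arm.tip_reach)
E
```

```text
scene [[-0.877, -0.274, 0.394, 1.093], [0.479, -0.54, 0.692, 0.921], [0.023, 0.796, 0.605, 0.913], [0.0, 0.0, 0.0, 1.0]] 488.51947208996654 -0.11807640547822687
top [[-0.005, 0.977, -0.213, 0.328], [-1.0, -0.006, -0.003, 0.002], [-0.004, 0.213, 0.977, 1.205], [0.0, 0.0, 0.0, 1.0]] 382.96711018981836 -0.09793051139391326
0.1 [ 0.18307196 -0.62321551  0.24655863] [ 0.10059287 -0.10084288  0.7004892  -0.69930442] [-0.12345969  0.51527118 -0.46891683] 0.08679811744165448 0.025
```

View pics/scene0.png

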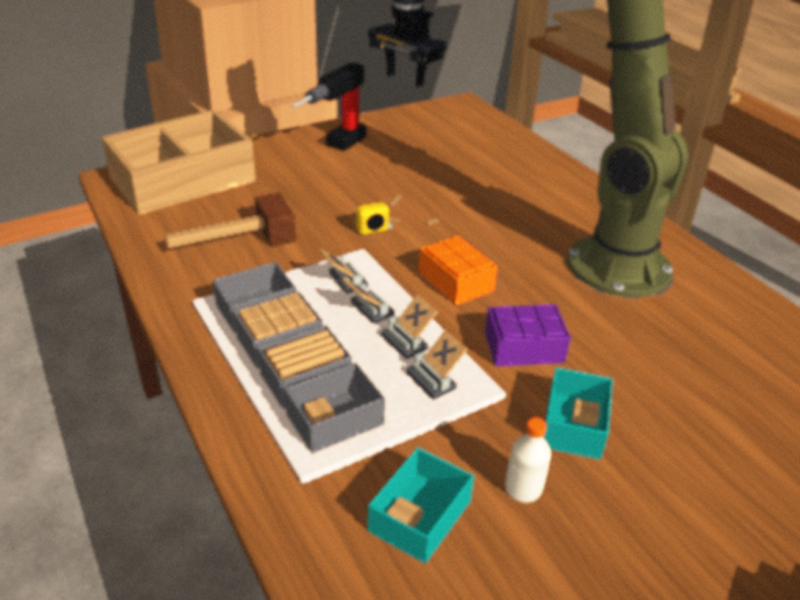

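View pics/top0.png

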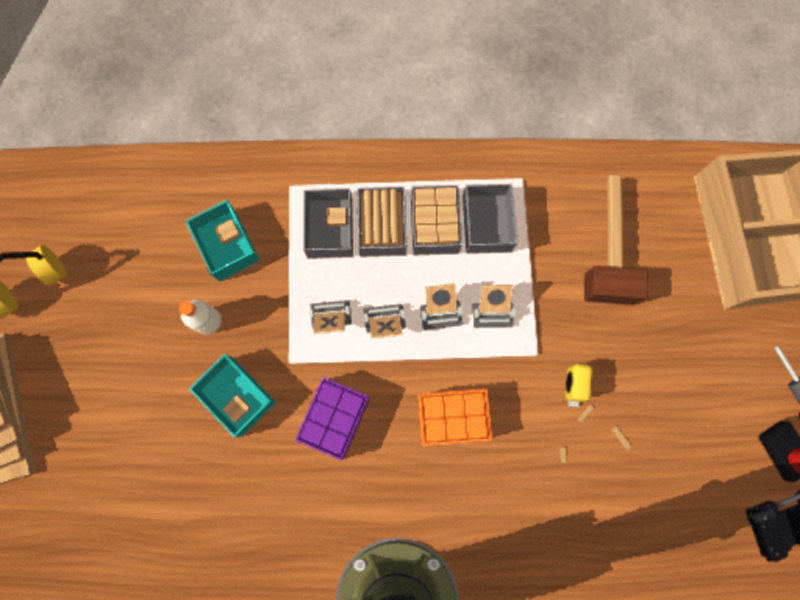

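Run:
```python
from h import *
from scipy.spatial.transform import Rotation as R
s=load('top'); cr=s['frame'][110:235,180:350]; cv2.imwrite('pics/crop1.png',cv2.resize(cr,None,fx=4.6,fy=4.6,interpolation=cv2.INTER_CUBIC))
q=[0.10059287,-0.10084288,0.7004892,-0.69930442]
print(R.from_quat(q[1:]+q[:1]).as_matrix().round(3))
# tag plates: wood mask near stand row
f=s['frame'];hsv=cv2.cvtColor(f,cv2.COLOR_BGR2HSV)
m=cv2.inRange(hsv,(8,50,90),(25,200,255)); m[:175]=0;m[222:]=0;m[:,:190]=0;m[:,338:]=0
n,l,st,c=cv2.connectedComponentsWithStats(m)
for i in range(1,n):
    if st[i,4]>60:
        x,y,w,h,a=st[i]; print(st[i],c[i].round(1)); 
        u=x+w/2
        ys=np.arange(y,y+h,3)
        for v in ys: print('   ',v,dep(s,u,v).round(3), end='')
        print()
for nm,u,v in [('board',355/1.5625,170),('binL',322/1.5625,190/1.5625),('dowel',382/1.5625,215/1.5625),('drill',795/1.5625,460/1.5625),('drill2',505,250),('glue',190/1.5625,310/1.5625),('orange',455/1.5625,415/1.5625),('mallet',615/1.5625,280/1.5625),('emptyfront',490/1.5625,251/1.5625)]:
    print(nm,dep(s,u,v).round(3))
```

```text
[[-0.959 -0.001  0.282]
 [-0.282  0.002 -0.959]
 [ 0.    -1.    -0.002]]
[272 181  21  21 301] [282.  191.2]
    181 [ 0.615 -0.097  0.012]    184 [ 0.589 -0.091  0.083]    187 [ 0.581 -0.091  0.076]    190 [ 0.573 -0.092  0.071]    193 [ 0.566 -0.092  0.061]    196 [ 0.558 -0.093  0.053]    199 [ 0.55  -0.093  0.045]
[305 181  28  20 358] [316.7 190.5]
    181 [ 0.615 -0.215  0.012]    184 [ 0.588 -0.201  0.083]    187 [ 0.58  -0.202  0.077]    190 [ 0.573 -0.203  0.07 ]    193 [ 0.565 -0.204  0.06 ]    196 [ 0.558 -0.205  0.052]    199 [ 0.55  -0.206  0.044]
[200 198  22  16 263] [210.3 206.1]
    198 [0.559 0.13  0.026]    201 [0.545 0.127 0.048]    204 [0.533 0.125 0.063]    207 [0.522 0.124 0.071]    210 [0.512 0.123 0.08 ]    213 [0.513 0.13  0.014]
[236 201  22  16 261] [246.3 208.8]
    201 [0.548 0.017 0.026]    204 [0.535 0.016 0.048]    207 [0.523 0.016 0.061]    210 [0.512 0.016 0.074]    213 [0.502 0.016 0.081]    216 [0.503 0.017 0.013]
board [0.653 0.08  0.013]
binL [0.799 0.146 0.065]
dowel [0.741 0.023 0.074]
drill [ 0.245 -0.78   0.06 ]
drill2 [ 0.383 -0.823  0.002]
glue [0.536 0.375 0.14 ]
orange [ 0.347 -0.113  0.064]
mallet [ 0.605 -0.436  0.071]
emptyfront [ 0.676 -0.196  0.034]
```

View pics/crop1.png

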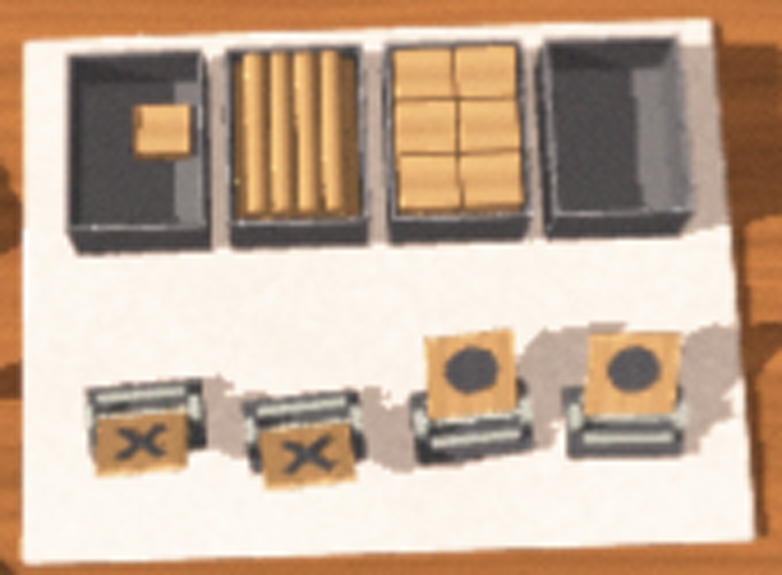

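The crop shows, from left to right:
- Last-block bin: cross up, correct.
- Dowels, full: cross up, **wrong**. Its tag edge is at about (0.500, 0.016).
- Blocks, full: disc up, correct.
- Empty: disc up, **wrong**. Its tag edge is at about (0.591, -0.202).

The measured edge height of about 83 mm fits the expected 85. The coloured look-alikes are off the board. I'll start with the empty bin's tag.

Emit:
{"op": "apply_moves", "data": {"linear": [[1.2,1.1,0],[2.4,2.2,0],[3.6,3.3,0],[4.8,4.4,0],[6,5.5,0],[7.2,6.6,0],[8.4,7.7,0],[9.6,8.8,0]], "rotation": [[0,0,-0.3],[0,0,-0.7],[0,0,-1],[0,0,-1.4],[0,0,-1.8],[0,0,-2.1],[0,0,-2.5],[0,0,-2.7]], "fingers": [0,0,0,0,0,0,0,0]}}

```text
t: 1.1
tool_pos: [0.4237, -0.4021, 0.2461]
tcp_rot: [0.001, -0.001, 0.708, -0.706]
ft_force: [-0.4, -0.8, 0.1]
finger_gap: 0.0153
```

Emit:
{"op": "apply_moves", "data": {"linear": [[1.4,1.3,0],[2.8,2.6,0],[4.2,3.9,0],[5.6,5.2,0],[7,6.6,0],[8.45,7.95,0],[8.45,7.95,0],[8.45,7.95,0]], "rotation": [[0,0,0],[0,0,0],[0,0,0],[0,0,0],[0,0,0],[0,0,0],[0,0,0],[0,0,0]], "fingers": [0,0,0,0,0,0,0,0]}}

```text
t: 2.1
tool_pos: [0.6344, -0.2039, 0.2454]
tcp_rot: [-0.0, -0.002, 0.708, -0.706]
ft_force: [-0.5, -0.1, -0.9]
finger_gap: 0.0008
```

Run:
```python
from h import *
s=snap('scene'); cv2.imwrite('pics/scene1.png',cv2.resize(s['frame'][100:320,80:380],(800,587),interpolation=cv2.INTER_CUBIC))
st=readout.read_state();print(st['t'],st['tool_pos'],st['tcp_rot'],st['finger_gap'],st['ft_force'])
```

```text
2.15 [ 0.63403463 -0.20496566  0.24562026] [-6.55084878e-04 -8.28357591e-04  7.07539484e-01 -7.06673025e-01] 0.0005423762222274483 [ 0.48699992 -1.38130862  0.56556761]
```

View pics/scene1.png

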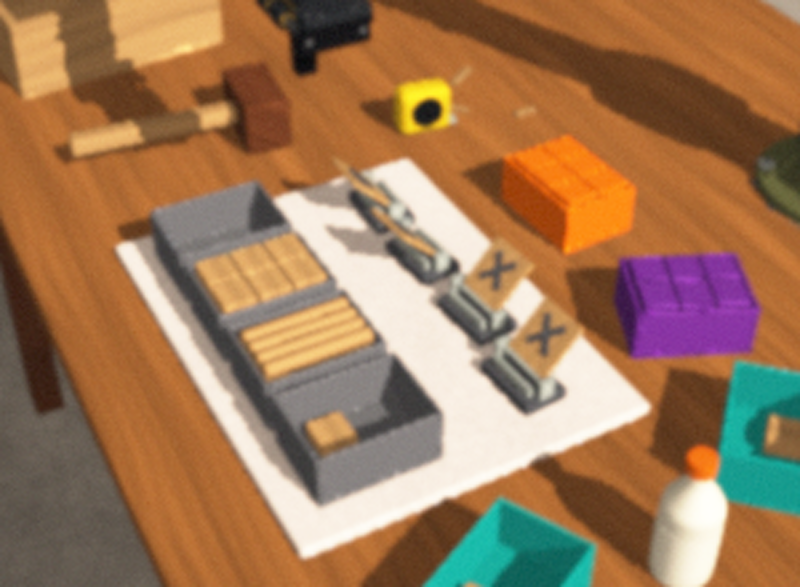

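The closed gripper (about 300, 50 in the crop) hovers high behind the tag. I'll lower it into the gap between tag and bin.

Emit:
{"op": "apply_moves", "data": {"linear": [[0,0,-1],[0,0,-2],[0,0,-3],[0,0,-4],[0,0,-5],[0,0,-5.6],[0,0,-6.2],[0,0,-6.2]], "rotation": [[0,0,0],[0,0,0],[0,0,0],[0,0,0],[0,0,0],[0,0,0],[0,0,0],[0,0,0]], "fingers": [0,0,0,0,0,0,0,0]}}

```text
t: 3.15
tool_pos: [0.6332, -0.2052, 0.0896]
tcp_rot: [-0.002, -0.001, 0.708, -0.707]
ft_force: [-0.6, 0.9, 0.3]
finger_gap: 0.0006
```

Run:
```python
from h import *
s=snap('scene'); cv2.imwrite('pics/scene2.png',cv2.resize(s['frame'][100:320,80:380],(800,587),interpolation=cv2.INTER_CUBIC))
st=readout.read_state();print(st['t'],st['tool_pos'],st['ft_force'])
```

```text
3.2 [ 0.63388533 -0.20517861  0.09057861] [ 1.31701481 -0.42704507 -0.61979951]
```

View pics/scene2.png

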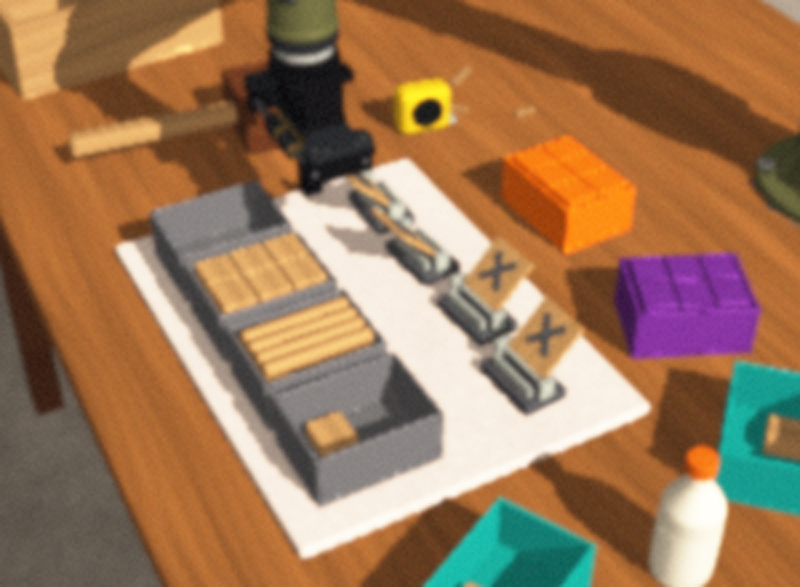

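The fingertip (312, 185) sits between the empty bin and its tag, with no contact force. I'll push toward the robot.

Emit:
{"op": "apply_moves", "data": {"linear": [[-0.5,0,0],[-1,0,0],[-1.5,0,0],[-2,0,0],[-2.5,0,0],[-3,0,0],[-3.4,0,0],[-3.7,0,0]], "rotation": [[0,0,0],[0,0,0],[0,0,0],[0,0,0],[0,0,0],[0,0,0],[0,0,0],[0,0,0]], "fingers": [0,0,0,0,0,0,0,0]}}

```text
t: 4.2
tool_pos: [0.5406, -0.2052, 0.0905]
tcp_rot: [-0.001, -0.001, 0.708, -0.707]
ft_force: [0.5, 0.3, 0.3]
finger_gap: 0.0002
```

Run:
```python
from h import *
s=snap('scene'); cv2.imwrite('pics/scene3.png',cv2.resize(s['frame'][100:320,80:380],(800,587),interpolation=cv2.INTER_CUBIC))
st=readout.read_state();print(st['t'],st['tool_pos'],st['ft_force'])
```

```text
4.25 [ 0.53986778 -0.20537366  0.09048302] [-1.07989195  1.52740592  0.22594738]
```

View pics/scene3.png

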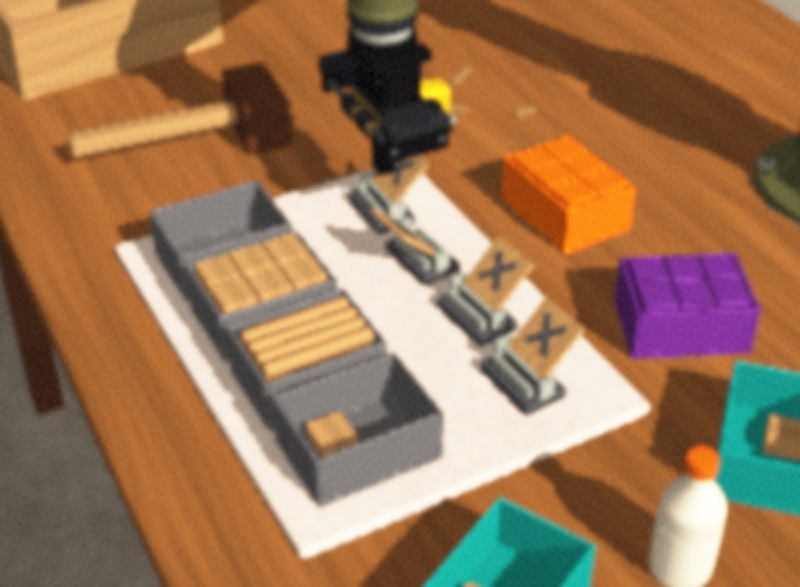

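The tag has fallen forward, cross face up (405, 180). I'll retreat upward and go in front of the dowel bin's tag.

Emit:
{"op": "apply_moves", "data": {"linear": [[0.4,0,1.2],[0.4,0,2.6],[0.4,0,4.2],[-0.6,1.4,5],[-1.6,3,5],[-2.2,4.8,5],[-2.8,6.8,5],[-3.2,8.8,5]], "rotation": [[0,0,0],[0,0,0],[0,0,0],[0,0,0],[0,0,0],[0,0,0],[0,0,0],[0,0,0]], "fingers": [0,0,0,0,0,0,0,0]}}

```text
t: 5.25
tool_pos: [0.4593, 0.0161, 0.2157]
tcp_rot: [-0.001, -0.001, 0.707, -0.707]
ft_force: [1.1, 1.2, 0.8]
finger_gap: 0.0006
```

Run:
```python
from h import *
s=snap('scene'); cv2.imwrite('pics/scene4.png',cv2.resize(s['frame'][100:320,80:380],(800,587),interpolation=cv2.INTER_CUBIC))
st=readout.read_state();print(st['t'],st['tool_pos'],st['ft_force'])
```

```text
5.3 [0.45795926 0.02422167 0.21590485] [-1.36581577  5.85978552 -0.0729249 ]
```

View pics/scene4.png

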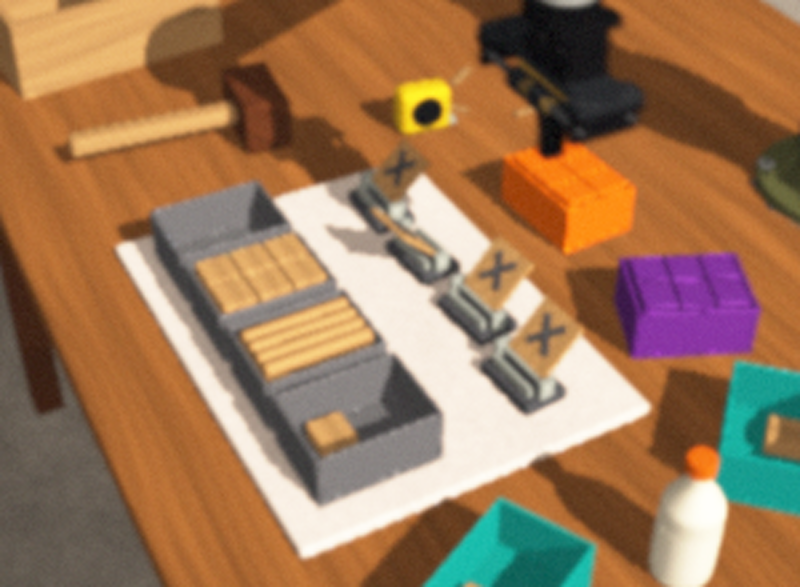

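The empty bin's tag shows its cross at (402, 163). The gripper is now in front of the dowel tag, so I'll descend.

Emit:
{"op": "apply_moves", "data": {"linear": [[0,-0.3,0],[0,-0.3,-1],[0,-0.3,-2],[0,-0.3,-3],[0,-0.3,-4],[0,-0.3,-4.6],[0,-0.3,-5],[0,-0.3,-5]], "rotation": [[0,0,0],[0,0,0],[0,0,0],[0,0,0],[0,0,0],[0,0,0],[0,0,0],[0,0,0]], "fingers": [0,0,0,0,0,0,0,0]}}

```text
t: 6.3
tool_pos: [0.4578, 0.0165, 0.0906]
tcp_rot: [0.001, -0.004, 0.709, -0.706]
ft_force: [0.4, 0.1, 0.1]
finger_gap: 0.0004
```

Run:
```python
from h import *
s=snap('scene'); cv2.imwrite('pics/scene5.png',cv2.resize(s['frame'][100:320,80:380],(800,587),interpolation=cv2.INTER_CUBIC))
st=readout.read_state();print(st['t'],st['tool_pos'],st['ft_force'])
```

```text
6.35 [0.45829552 0.01654561 0.09118268] [ 0.28057502 -0.10702318 -0.54760049]
```

View pics/scene5.png

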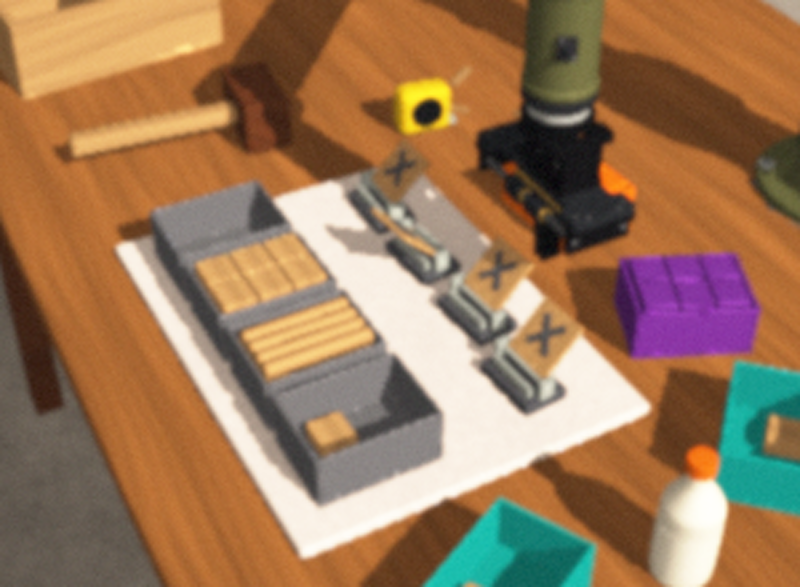

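The fingertip (545, 248) is just in front of the dowel tag's edge. I'll push toward the bin.

Emit:
{"op": "apply_moves", "data": {"linear": [[0.5,0,0],[1,0,0],[1.5,0,0],[2,0,0],[2.5,0,0],[3,0,0],[3.4,0,0],[3.7,0,0]], "rotation": [[0,0,0],[0,0,0],[0,0,0],[0,0,0],[0,0,0],[0,0,0],[0,0,0],[0,0,0]], "fingers": [0,0,0,0,0,0,0,0]}}

```text
t: 7.35
tool_pos: [0.5515, 0.0166, 0.0911]
tcp_rot: [0.002, -0.004, 0.709, -0.706]
ft_force: [-0.5, -0.3, -0.9]
finger_gap: 0.0002
```

Run:
```python
from h import *
s=snap('scene'); cv2.imwrite('pics/scene6.png',cv2.resize(s['frame'][100:320,80:380],(800,587),interpolation=cv2.INTER_CUBIC))
st=readout.read_state();print(st['t'],st['tool_pos'],st['ft_force'])
```

```text
7.4 [0.55225378 0.01657038 0.09125654] [ 1.6061441  -0.15283611 -0.15178915]
```

View pics/scene6.png

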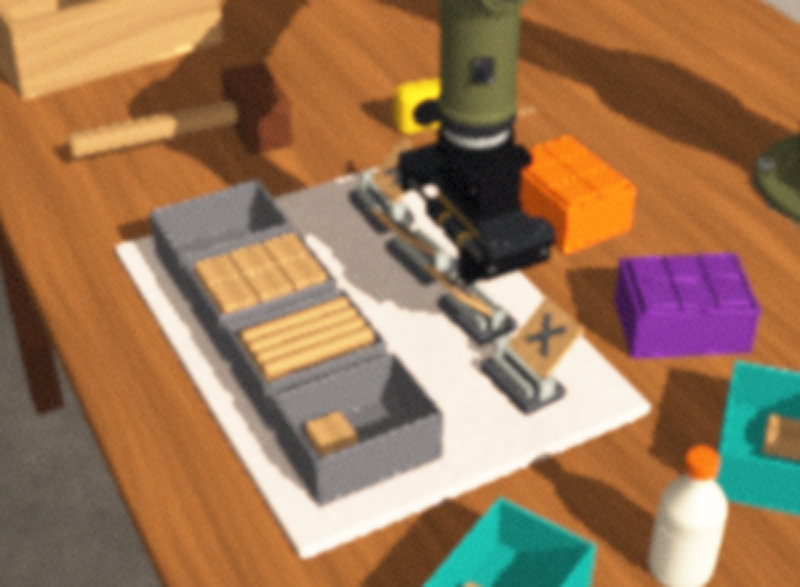

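The dowel tag has gone over toward its bin. I'll retreat up and back, clear of the row.

Emit:
{"op": "apply_moves", "data": {"linear": [[-0.4,0,0.8],[-0.4,0,2],[-0.4,0,3.5],[-0.8,0,5],[-1.6,-0.5,6],[-2.4,-1.5,6.5],[-3,-2.5,6.5],[-3,-2.5,6.5]], "rotation": [[0,0,0],[0,0,0],[0,0,0],[0,0,0],[0,0,0],[0,0,0],[0,0,0],[0,0,0]], "fingers": [0,0,0,0,0,0,0,0]}}

```text
t: 8.4
tool_pos: [0.4763, -0.0482, 0.254]
tcp_rot: [0.001, -0.002, 0.708, -0.706]
ft_force: [-0.1, -0.4, -0.0]
finger_gap: 0.0006
```

Emit:
{"op": "apply_moves", "data": {"linear": [[0,-1.5,0],[0,-3,0],[0,-4.5,0],[0,-6,0],[0,-7.5,0],[0,-9,0],[0,-10,0],[0,-10,0]], "rotation": [[0,0,0],[0,0,0],[0,0,0],[0,0,0],[0,0,0],[0,0,0],[0,0,0],[0,0,0]], "fingers": [0,0,0,0,0,0,0,0]}}

```text
t: 9.4
tool_pos: [0.4761, -0.2993, 0.2534]
tcp_rot: [-0.0, -0.002, 0.708, -0.706]
ft_force: [-0.0, 0.8, 0.1]
finger_gap: 0.0002
```

Run:
```python
from h import *
s0=load('top')
s=snap('top'); cv2.imwrite('pics/top7.png',cv2.resize(s['frame'][110:235,180:350],None,fx=4.6,fy=4.6,interpolation=cv2.INTER_CUBIC))
s2=snap('scene'); cv2.imwrite('pics/scene7.png',cv2.resize(s2['frame'][100:320,80:380],(800,587),interpolation=cv2.INTER_CUBIC))
# stand centres: green-grey cheeks per column, before/after
for a in (s0,s):
    print([dep(a,u,v).round(3).tolist() for u,v in [(210,210),(246,189.5),(246,213),(282,185),(317,184),(317,210)]])
st=readout.read_state();print(st['t'],st['tool_pos'],st['ft_force'])
```

```text
[[0.512, 0.126, 0.08], [0.588, 0.02, 0.014], [0.502, 0.019, 0.081], [0.586, -0.09, 0.081], [0.588, -0.195, 0.083], [0.52, -0.204, 0.012]]
[[0.511, 0.126, 0.081], [0.574, 0.019, 0.077], [0.513, 0.02, 0.011], [0.586, -0.09, 0.082], [0.605, -0.208, 0.01], [0.51, -0.193, 0.078]]
9.5 [ 0.47689436 -0.29649652  0.2538038 ] [0.22475886 0.50802054 0.18944586]
```

View pics/top7.png

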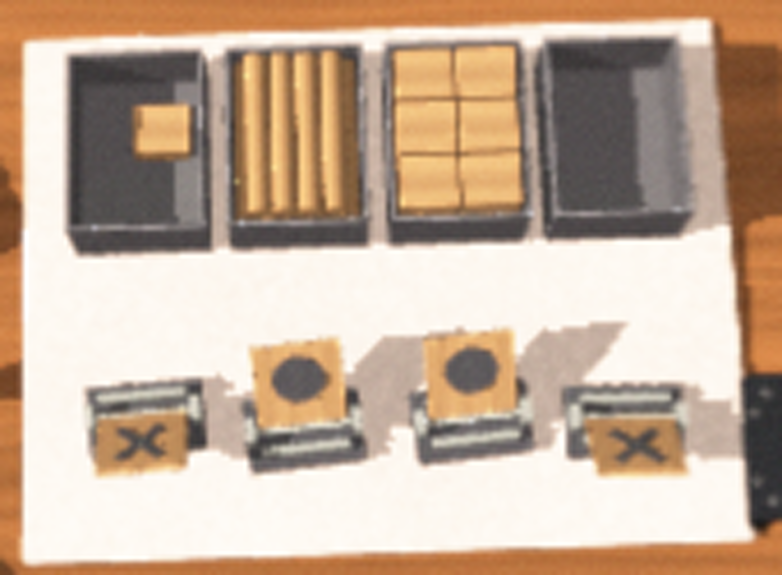

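View pics/scene7.png

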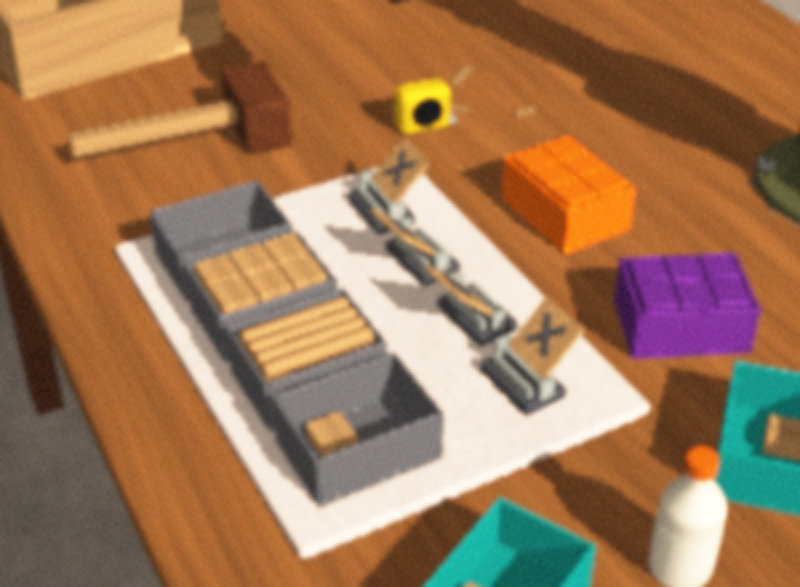

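Both views show cross, disc, disc, cross from left to right. Stands and bins are where they were, and the robot is clear. I'm handing in.

```bash
python3 -c "
from plant import workorder; print(workorder.job_done())"
```

```text
the job is handed in; nothing more can be done
None
```

I pushed over the two wrong tags with the closed fingertip and handed the job in at about 9.5 s. The empty bin's tag now leans forward with its cross up, and the dowel bin's tag leans back with its disc up. The tags for the last-block and blocks bins were already right, so I left them alone.

- **Tags:** the last top and scene pictures show, from left to right, last block: cross, dowels: disc, blocks: disc, empty: cross. By depth, plate points near the two moved tags' free edges are about 77–78 mm above the bench. That fits a full 45° lean, where the very edge would be at 85 mm.
- **Everything else:** by eye, the stands, bins and bystanders look unmoved in the before and after pictures; I did not measure the stands separately. Force readings taken between moves stayed below about 6 N, and that highest one came while the arm was settling in free air. The gripper finished raised and touching nothing, and no check failed or disagreed.

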